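# Twist-lock a lamp into a lantern base

### The job

Slide the white LED lamp along its slotted rack to the open end and lift it out, then put its oblong foot through the matching slot in the steel plate of the wooden lantern base, push it fully home against the spring and twist it a quarter turn clockwise (seen from above) against the return spring. Nothing locks it yet, since the retaining screw comes later from below: finish while still gripping the lamp, holding it upright, pushed home and twisted. Leave the glass shade, the jar and the gourd where they stand.

Things in the scene. Friction and masses are not known exactly. Their poses are not given: they have to be found in the camera images.
- lamp_grip (a point): Centre of the lamp's white housing, the part to grip: 40 mm (x) by 30 mm (y) by 42 mm high, sides parallel to the foot's, z up. It lies on the lamp's axis, 59 mm above the lamp's underside. Above it a dome, 24 mm wide, up to 91 mm. Lamp about 0.12 kg; a half turn about z makes no difference.
- lamp_foot (a point): Centre of the lamp's underside, axes as the lamp's. The oblong foot is 44 mm (x) by 24 mm (y) by 9 mm high; a neck 12 mm in diameter joins it to the housing, which begins 38 mm above the underside. At the start the foot lies in the rack, its long side (x) across the rack's slot.
- rack: Fixed plywood rack, 150 (x) by 68 (y) by 26 mm; origin under its centre, floor 8 mm high. From x = -20 to +75 mm two lips (20 to 26 mm above the table) overhang a 52 mm wide channel, closed at +x: gap 18 mm for the neck, 3 mm play over the foot, no lifting there. The open -x end is bare floor: the foot is clear of the lips once the lamp's axis is beyond x = -32 mm.
- base: Fixed wooden lantern base, 120 x 120 x 60 mm, origin under its centre, z up. Top: a 5 mm steel plate with an oblong slot 48 mm (x) by 28 mm (y) in the middle, for the lamp's foot, long side along x, either way round; a brass rim 4 mm high runs round the edge. Below it a spring-loaded black carrier with a recess (48 x 28 x 4 mm) takes the foot and turns with it.
- slot (a point): Centre of the slot at the top face of the steel plate, 60 mm above the table; axes as the base's.
- press (a joint): Carrier's travel down (m): 0 at rest (foot standing in it, its underside 9.5 mm below the plate's top), 0.012 fully down (21.5 mm below). The spring pushes up with about 5 N at 0, 12 N fully down. The foot is free to turn under the plate from 0.005 on; count as home only beyond 0.007.
- turn (a joint): Carrier's turn, clockwise seen from above (rad): 0 at rest (recess in line with the slot), stop at 1.5. A return spring resists with 0.06 N m at 0 and 0.24 N m at the stop. The foot has some 0.1 rad of play in the recess, so the carrier lags behind the lamp.
There are look-alikes about, which are no part of the job. Of the things that look like the part that bears lamp_grip, the smallest one is meant.

How it is judged:
On the way, in this order (a step that is already met when the one before it is completed fails the run):
1. the lamp is slid to the open end of the rack (x of lamp_foot in the frame of rack below -0.022 m and z of lamp_foot in the frame of rack below 0.05 m), for 0.02 s.
2. the lamp is lifted out of the rack (height (world z) of lamp_foot above 0.055 m), for 0.05 s.
3. the foot is through the slot and pushed home, not yet twisted (value of joint press above 0.007 m and horizontal distance between lamp_foot and slot below 0.008 m and value of joint turn below 0.5 rad), for 0.05 s.
At the end, for the whole second after the job is handed in: The gripped lamp (fingers over 2 N) is upright within 0.12 rad, its foot within 8 mm of the slot's axis, 15 mm or more below the plate's top and within 0.45 rad of square across the slot; the carrier is pushed down over 7 mm and turned over 1.15 rad (value of joint turn above 1.15 rad and value of joint press above 0.007 m and z of lamp_foot in the frame of slot below -0.015 m and horizontal distance between lamp_foot and slot below 0.008 m and angle between the x axis of lamp_foot and the y axis of slot, either way round below 0.45 rad and angle between lamp_grip's own z axis and vertical below 0.12 rad and contact force between the fingers and lamp above 2 N); the arm keeps its last pose, push and grip.
It fails at once if the glass shade is shifted (distance of shade from where it was at the start of the episode above 0.02 m).
It fails at once if the jar is shifted (distance of jar from where it was at the start of the episode above 0.02 m).
It fails at once if the gourd is shifted (distance of gourd from where it was at the start of the episode above 0.02 m).
It also fails if it takes over 48 s, if anything falls off the work surface, if the arm or the gripper's body presses on something with over 40 N, if the wrist force passes 120 N, or if a joint passes its speed limit or range.

### The arm

A 6-joint arm with a two-finger parallel gripper is mounted at the origin on the work surface. World frame = base frame: x ahead of the robot, y to its left, z up, the work surface at z = 0. Lengths are in m, angles in rad, forces in N, time in s.
With the tool pointing down it reaches from about 0.375 to 0.9 m from the base axis. Payload 3.1 kg.
Tool frame: the origin (TCP) lies between the finger pads; the fingertips stand 8 mm ahead of it and the grasp point (between the pads) lies 11 mm behind it; z points along the fingers, y is the line along which they close (so a half turn about z gives the same grasp; the last joint's range is limited). The gripper opens to 87 mm and grips with 3 to 60 N. Pads are 19 mm wide; open, the fingers measure 117 mm over their backs; the gripper's body (75 mm by 190 mm) begins 51 mm behind the grasp point.
Start: joints at [0.973, 0.527, 1.433, -0, 1.181, -0.178], TCP at [0.255, 0.571, 0.231] pointing down, gripper open.
Joint ranges: [-3.08, 3.08], [-0.75, 2.2], [0.22, 2.44], [-1.43, 4.57], [0, 2.65], [-2.85, 2.85]. Speed limits (rad/s): [2.79, 2.79, 3.14, 3.14, 3.14, 3.14].

### API

Orientations are given as a unit quaternion [x, y, z, w].
In Python, from rig import robot, vision, job gives the robot as it stands.
- The arm moves only by the shell command python3 -m handwheel 'ROWS' [OPENING] [FORCE]. ROWS is JSON, a list of rows, each a list of 4 numbers: the shift along the tool's x, y, z as a fraction of full scale, then the turn about the tool's z as a fraction of full scale. A call has 1 to 20 rows; each row is the pose to reach, as a shift and turn from the pose commanded when the call began, along the tool's axes at that moment, turning the shorter way round; what a row does not reach only later rows make up. Full scale, the value 1, is 300 mm for a shift and 2 pi rad for a turn. A row lasts 1/12 s, in which the tool goes at most 41.7 mm and 7.16 degrees, less where a joint would pass 70% of its speed; a pose out of reach is approached as far as the arm can. A call with a number of a shift or a turn outside -1 to 1 is refused whole. A call with a gripper value outside its range is refused whole. OPENING is the opening in per cent of the stroke, from 0 (shut) to 100 (fully open), set as the call begins (- or left out, the last holds). The fingers move at their own pace and stop on an object; FORCE is the grip in N (left out, the last holds). Time passes only in rows, so rows that repeat a pose let the fingers close. It gives the time, the measured TCP pose, the force, the opening and the grip force at its end, in the units of the state.
- robot.get_obs(): the state, without advancing time (a new reading comes with each control period).
- vision.camera(name): name is "scene" or "top" or "wrist"; returns a dict with "frame" (400x640x3 uint8, red, green, blue), "K" (3x3 intrinsics, pixels), "k1" (the pictures are not rectified: a ray, as slopes to the right and down, at radius r is drawn at 1 + k1 r^2 times it, then the intrinsics apply), "cam_to_world" (4x4, takes a point from camera to world coordinates); the wrist camera has in their place "hand_eye" (4x4, takes a point from camera to tool coordinates, whose origin is the TCP and whose axes are the flange's). Camera axes: x right, y down, z forward; pixel columns grow to the right and rows downward; lengths in m; the calibration is good to about 2 mm. A picture is of the moment at which its call begins: read the wrist's pose just before it. There is no depth.
- job.hand_in(): hands the job in; it is judged then, once.
Trained networks look in the newest picture that a camera, given by its name, has taken for a name from the list of things; names that differ only in an ending like _2 or _b are one class to them, and where a whole thing is asked for, a point or a joint stands for the part that bears it (a point fixed in the world has none). Each returns a list of dicts, best first, with "conf" (0 to 1); they miss things now and then, are a little off and sometimes report something else, mostly with a low value. They report only what shows in the picture. A call takes as long as a camera call. They do not tell look-alikes from the thing itself.
- vision.look_for(camera, label): "point" ([row, column] in pixels, amid what is visible of it).
- vision.outline_of(camera, label): "mask" (400x640 bool, what is visible of it) and "point" ([row, column] in pixels, amid what is visible of it).
The state is a dict: "time": time; "q": joint angles; "joint_velocities": joint speeds; "joint_torque": joint torques, N m; "position": TCP position; "tool_rot": TCP orientation; "ft_force": force on the tool from outside, world axes, zero at the start; "moment": the same for the moment, N m; "grip_width": finger opening in m; "grip_force": force on a finger pad.
Only numpy, scipy, OpenCV 4.12 (cv2) and the standard library are available. Lean on these libraries where they do the work, as an engineer would, in place of code of your own. Each camera call takes 0.05 s, during which the arm holds its last target. There are 200 camera calls.

## Working session

There is one attempt and no reset: what is moved stays moved. The work goes in short steps, Python scripts to look and compute and a shell command to move; the robot and the scene stay as the last step left them, time stands still between calls to the robot, and variables do not carry over. Pictures are saved under pics/ and viewed, at most 10 in all, crops included, and the job is handed in when it is done.

```bash
mkdir -p pics; ls; cat > h.py <<'E'
import numpy as np, cv2
from rig import robot, vision, job
from scipy.spatial.transform import Rotation as R
def cam(n):
    o=robot.get_obs(); c=vision.camera(n)
    if n=="wrist":
        T=np.eye(4);T[:3,:3]=R.from_quat(o["tool_rot"]).as_matrix();T[:3,3]=o["position"]
        c["cam_to_world"]=T@np.array(c["hand_eye"])
    return c
def pix2z(c,rc,z):
    rc=np.atleast_2d(np.array(rc,float)); k=c["k1"]
    uv=cv2.undistortPoints(rc[:,None,::-1].copy(),np.array(c["K"],float),np.array([k,0,0,0,0],float))[:,0]
    T=np.array(c["cam_to_world"]); d=np.c_[uv,np.ones(len(uv))]@T[:3,:3].T
    return T[:3,3]+d*((z-T[2,3])/d[:,2])[:,None]
def proj(c,P):
    T=np.linalg.inv(np.array(c["cam_to_world"]));P=np.atleast_2d(P)@T[:3,:3].T+T[:3,3]
    x=P[:,:2]/P[:,2:];r=(x**2).sum(1,keepdims=True);x=x*(1+c["k1"]*r);K=np.array(c["K"])
    return np.c_[x[:,1]*K[1,1]+K[1,2],x[:,0]*K[0,0]+K[0,2]]
def save(c,n,crop=None,s=1):
    f=c["frame"]
    if crop: f=f[crop[0]:crop[1],crop[2]:crop[3]]
    cv2.imwrite("pics/"+n,cv2.resize(f[:,:,::-1],None,fx=s,fy=s,interpolation=cv2.INTER_CUBIC))
E
python3 - <<'E'
from h import *
o=robot.get_obs();print(o["time"],o["position"],o["tool_rot"])
for n in("top","scene"):
    c=cam(n);save(c,n+".png");print(n,c["k1"],np.array(c["cam_to_world"])[:3,3])
    for l in("lamp_grip","rack","base","shade","jar","gourd"):
        print(l,[(np.round(d["point"]).tolist(),round(d["conf"],2),np.round(pix2z(c,d["point"],.05)[0],3).tolist()) for d in vision.look_for(n,l)])
E
```

```text
pics
0.0 [0.25430518 0.5701688  0.22958876] [ 2.08348512e-01  9.78054082e-01 -9.71541103e-04 -4.06860808e-04]
top -0.017108371221008032 [0.45882073 0.00912095 0.74246011]
lamp_grip [([225.0, 259.0], 0.79, [0.584, 0.117, 0.05]), ([240.0, 186.0], 0.77, [0.552, 0.238, 0.05]), ([158.0, 252.0], 0.76, [0.703, 0.14, 0.05])]
rack [([253.0, 261.0], 0.7, [0.536, 0.109, 0.05])]
base [([237.0, 443.0], 0.81, [0.581, -0.192, 0.05])]Traceback (most recent call last):
  File "<stdin>", line 6, in <module>
ValueError: it knows: base, lamp_foot, lamp_grip, press, rack, slot, turn
```

```bash
python3 - <<'E'
from h import *
c=cam("top");save(c,"top2.png")
for l in("lamp_grip","lamp_foot","rack","base","slot"):
    for d in vision.outline_of("top",l):
        m=d["mask"];r=np.where(m);print(l,round(d["conf"],2),np.round(d["point"]),m.sum(),r[0].min(),r[0].max(),r[1].min(),r[1].max())
c=cam("scene");save(c,"scene.png")
for l in("lamp_grip","rack","base"):
    print(l,[(np.round(d["point"]).tolist(),round(d["conf"],2),np.round(pix2z(c,d["point"],.05)[0],3).tolist()) for d in vision.look_for("scene",l)])
E
```

```text
lamp_grip 0.83 [222. 260.] 617 208 241 247 269
lamp_grip 0.82 [157. 252.] 1380 133 185 233 264
lamp_grip 0.77 [240. 184.] 1425 217 260 159 214
lamp_foot 0.8 [236. 185.] 1403 216 259 159 214
lamp_foot 0.65 [220. 256.] 603 208 240 247 269
lamp_foot 0.64 [159. 247.] 1395 133 184 233 265
rack 0.89 [254. 262.] 2793 202 291 235 285
base 0.66 [239. 443.] 6088 188 285 394 494
slot 0.75 [238. 441.] 6021 188 285 394 493
slot 0.56 [251. 260.] 2842 202 291 236 285
lamp_grip [([204.0, 379.0], 0.96, [0.58, 0.121, 0.05]), ([192.0, 435.0], 0.66, [0.543, 0.232, 0.05]), ([255.0, 399.0], 0.59, [0.694, 0.149, 0.05]), ([204.0, 219.0], 0.36, [0.599, -0.186, 0.05])]
rack [([214.0, 370.0], 0.7, [0.608, 0.103, 0.05])]
base [([205.0, 218.0], 0.74, [0.601, -0.187, 0.05])]
```

View pics/top2.png

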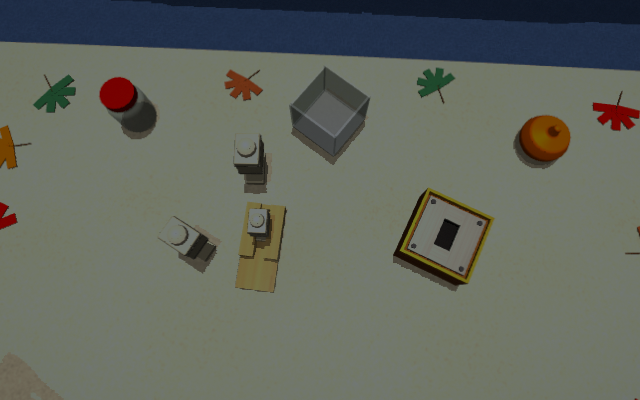

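View pics/scene.png

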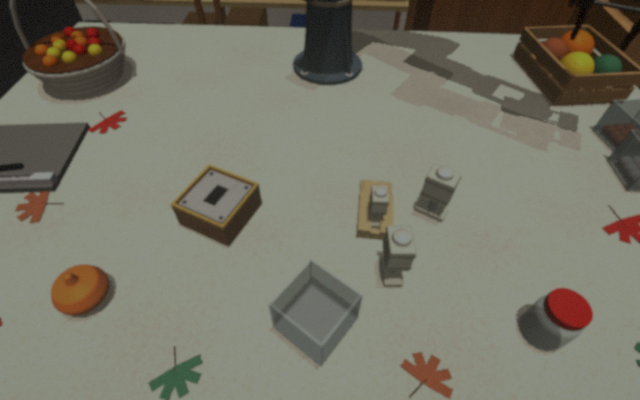

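Candidates for the lamp in the top view are (222,260) in the rack, and (157,252) and (240,184), which stand free and look larger. I choose the smallest, the one in the rack at (222,260), and check it in a close crop.

```bash
python3 - <<'E'
from h import *
c=cam("top");a=c["frame"][195:300,220:300];b=c["frame"][180:285,390:500]
f=np.hstack([a,b]);f=np.clip(f.astype(float)*1.3,0,255).astype(np.uint8)
cv2.imwrite("pics/crop.png",cv2.resize(f[:,:,::-1],None,fx=4.2,fy=4.2,interpolation=cv2.INTER_CUBIC))
E
```

```text
(no output)
```

View pics/crop.png

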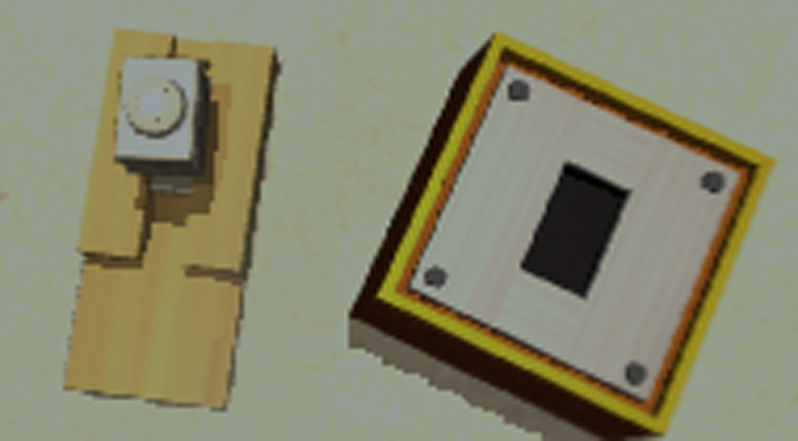

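```bash
python3 - <<'E'
from h import *
c=cam("top")
A=lambda p:np.array([[195+y/4.2,220+x/4.2] for x,y in p]);B=lambda p:np.array([[180+y/4.2,390+(x-336)/4.2] for x,y in p])
r=np.vstack([pix2z(c,A([(113,28),(277,47)]),.026),pix2z(c,A([(228,408),(65,388)]),.008)])[:,:2]
s=pix2z(c,B([(567,163),(630,190),(585,298),(521,267)]),.06)[:,:2]
b=pix2z(c,B([(497,33),(773,160),(660,435),(378,297)]),.064)[:,:2]
h=pix2z(c,A([(122,58),(197,60),(193,163),(115,158)]),.088)[:,:2]
d=pix2z(c,A([(157,106)]),.098);print("dome",d)
for n,q in zip(("rack","slot","base","house"),(r,s,b,h)):
    v=[q[(i+1)%4]-q[i] for i in range(4)]
    print(n,q.mean(0).round(4),[round(np.linalg.norm(x)*1e3,1) for x in v],[round(np.degrees(np.arctan2(x[1],x[0])),1) for x in v])
E
```

```text
dome [[0.58257548 0.11320864 0.098     ]]
rack [0.552  0.1164] [np.float64(70.0), np.float64(149.5), np.float64(68.0), np.float64(149.5)] [np.float64(-93.7), np.float64(175.9), np.float64(86.4), np.float64(-3.4)]
slot [ 0.5828 -0.1969] [np.float64(26.6), np.float64(47.8), np.float64(27.2), np.float64(46.7)] [np.float64(-111.2), np.float64(156.9), np.float64(66.4), np.float64(-23.7)]
base [ 0.5824 -0.1962] [np.float64(118.6), np.float64(120.0), np.float64(118.0), np.float64(119.0)] [np.float64(-113.1), np.float64(156.4), np.float64(66.5), np.float64(-23.3)]
house [0.5832 0.1148] [np.float64(28.9), np.float64(40.0), np.float64(29.7), np.float64(38.9)] [np.float64(-88.5), np.float64(-177.4), np.float64(89.4), np.float64(1.5)]
```

```bash
cat >> h.py <<'E'
def go(P,yaw):
    o=robot.get_obs();M=R.from_quat(o["tool_rot"]).as_matrix();d=M.T@(np.array(P)-o["position"])
    y=np.degrees(np.arctan2(M[1,0],M[0,0]));t=-((yaw-y+180)%360-180)
    print("pos",o["position"].round(4),"yaw",y.round(2),"rows",(d/.3).round(4),"turn",round(t/360,4),"n>=",max(np.linalg.norm(d)/.0417,abs(t)/7.16).round(1),"tilt",np.degrees(np.arccos(-M[2,2])).round(2))
E
python3 -c "
from h import *
go((.5,.115,.27),176)"
```

```text
pos [0.2547 0.5707 0.2306] yaw 155.95 rows [-1.3658 -1.054  -0.1314] turn -0.0557 n>= 12.4 tilt 0.0
```

```bash
python3 -m handwheel '[[-0.1,-0.08,-0.02,0],[-0.2,-0.15,-0.04,0],[-0.3,-0.23,-0.06,0],[-0.42,-0.32,-0.08,0],[-0.53,-0.4,-0.1,0],[-0.65,-0.5,-0.12,0],[-0.75,-0.58,-0.13,0],[-0.85,-0.66,-0.13,0],[-0.95,-0.73,-0.13,0],[-1,-0.77,-0.13,0]]' 100
python3 -m handwheel '[[-0.1,-0.08,0,-0.015],[-0.2,-0.16,0,-0.035],[-0.3,-0.24,0,-0.0557],[-0.365,-0.284,0,-0.0557],[-0.365,-0.284,0,-0.0557],[-0.365,-0.284,0,-0.0557],[-0.365,-0.284,0,-0.0557]]'
python3 - <<'E'
from h import *
go((.5,.115,.27),176)
c=cam("wrist");save(c,"w1.png")
print(c["cam_to_world"].round(3))
for d in vision.outline_of("wrist","lamp_grip"):
    print(d["conf"],d["point"],pix2z(c,d["point"],.06),d["mask"].sum())
E
```

```text
time: 1.63
position: [0.4369, 0.2341, 0.2701]
tool_rot: [0.21, 0.978, -0.0, 0.001]
ft_force: [0.2, 0.8, 0.4]
grip_width: 0.0875
grip_force: 0.0
time: 2.22
position: [0.4992, 0.1153, 0.2694]
tool_rot: [0.035, 0.999, 0.0, -0.0]
ft_force: [-0.1, 0.1, -0.3]
grip_width: 0.087
grip_force: 0.0
pos [0.4992 0.1153 0.2694] yaw 175.95 rows [-0.0026 -0.0008 -0.0019] turn -0.0002 n>= 0.0 tilt 0.06
[[ 0.071  0.952  0.297  0.417]
 [ 0.997 -0.068 -0.021  0.12 ]
 [ 0.     0.297 -0.955  0.423]
 [ 0.     0.     0.     1.   ]]
0.95 [341.1, 351.0] [[0.71053818 0.13948553 0.06      ]] 1452
0.92 [217.8, 431.7] [[0.55635036 0.23438053 0.06      ]] 3809
0.65 [251.9, 327.5] [[0.58901594 0.11832654 0.06      ]] 1575
```

View pics/w1.png

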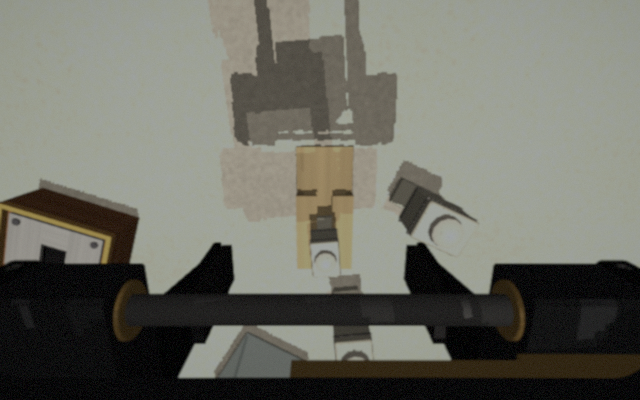

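```bash
python3 - <<'E'
from h import *
c=cam("wrist");f=np.clip(c["frame"].astype(float)*1.8,0,255).astype(np.uint8)[140:285,265:385]
cv2.imwrite("pics/w2.png",cv2.resize(f[:,:,::-1],None,fx=4,fy=4,interpolation=cv2.INTER_CUBIC))
E
```

```text
(no output)
```

View pics/w2.png

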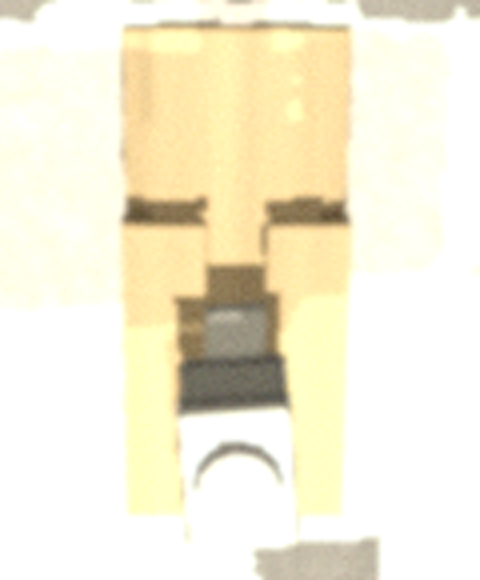

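```bash
python3 - <<'E'
from h import *
c=cam("wrist")
W=lambda x,y:[140+y/4,265+x/4]
for n,p,z in [("foot front top",(237,305),.017),("foot front bottom",(237,305),.008),("house front bot L",(181,410),.088),("house front top R",(290,408),.088),("hb L",(181,357),.046),("hb R",(284,357),.046),("lipend L",(125,222),.026),("lipend R",(350,222),.026),("lip inner L",(207,222),.026),("lip inner R",(266,222),.026),("rackend L",(125,25),.008),("rackend R",(350,25),.008),("house back L",(187,540),.088),("house backR",(297,540),.088),("dome c",(240,485),.098)]:
    print(n,pix2z(c,W(*p),z)[0].round(4))
E
```

```text
foot front top [0.5614 0.1181 0.017 ]
foot front bottom [0.5646 0.118  0.008 ]
house front bot L [0.5638 0.1024 0.088 ]
house front top R [0.5652 0.1305 0.088 ]
hb L [0.5658 0.1013 0.046 ]
hb R [0.5678 0.1308 0.046 ]
lipend L [0.5302 0.0871 0.026 ]
lipend R [0.5347 0.1528 0.026 ]
lip inner L [0.5319 0.111  0.026 ]
lip inner R [0.533  0.1283 0.026 ]
rackend L [0.4754 0.0908 0.008 ]
rackend R [0.4799 0.1567 0.008 ]
house back L [0.6013 0.1012 0.088 ]
house backR [0.6033 0.1303 0.088 ]
dome c [0.5811 0.1164 0.098 ]
```

The crops show the rack lamp with its housing and foot long side along the slot: the foot front edge is about 22 mm ahead of the axis and the housing measures about 29 mm across. So I'll slide it further, until the axis is past −42 mm. First I check the clearance between the gripper body and the left look-alike.

```bash
python3 - <<'E'
from h import *
c=cam("wrist");t=cam("top")
for z in (.09,.11,.13): print(z,pix2z(c,(232,446),z)[0].round(3),pix2z(t,(235,180),z)[0].round(3),"corner",pix2z(c,[(195,424),(238,412)],z-.01).round(3)[:,:2].tolist())
go((.583,.1155,.15),176.2)
E
```

```text
0.09 [0.561 0.241 0.09 ] [0.554 0.235 0.09 ] corner [[0.523, 0.221], [0.57, 0.209]]
0.11 [0.552 0.234 0.11 ] [0.551 0.228 0.11 ] corner [[0.517, 0.215], [0.561, 0.204]]
0.13 [0.544 0.226 0.13 ] [0.548 0.221 0.13 ] corner [[0.511, 0.209], [0.552, 0.199]]
pos [0.4993 0.116  0.2696] yaw 176.09 rows [-0.2786  0.0173  0.3987] turn -0.0003 n>= 3.5 tilt 0.01
```

```bash
python3 -m handwheel '[[-0.1,0,0.05,0],[-0.2,0.01,0.15,0],[-0.28,0.017,0.25,0],[-0.28,0.017,0.37,0],[-0.28,0.017,0.4,0],[-0.28,0.017,0.4,0],[-0.28,0.017,0.4,0]]'
python3 - <<'E'
from h import *
go((.583,.1155,.060),176.2)
E
```

```text
time: 3.1
position: [0.5832, 0.1148, 0.1498]
tool_rot: [0.035, 0.999, -0.0, -0.001]
ft_force: [-0.2, 0.5, -0.0]
grip_width: 0.0873
grip_force: 0.0
pos [0.5832 0.1148 0.1498] yaw 176.04 rows [0.0003 0.0025 0.2995] turn -0.0004 n>= 2.2 tilt 0.08
```

Descend, then grip.

```bash
python3 -m handwheel '[[0,0.002,0.06,0],[0,0.002,0.12,0],[0,0.002,0.18,0],[0,0.002,0.24,0],[0,0.002,0.28,0],[0,0.002,0.298,0],[0,0.002,0.298,0],[0,0.002,0.298,0]]'
python3 -m handwheel '[[0,0,0,0],[0,0,0,0],[0,0,0,0],[0,0,0,0],[0,0,0,0],[0,0,0,0],[0,0,0,0],[0,0,0,0]]' 0 25
python3 - <<'E'
from h import *
go((.495,.1155+.0061,.060),176.2)
E
```

```text
time: 3.77
position: [0.5847, 0.115, 0.0614]
tool_rot: [0.035, 0.999, 0.0, 0.001]
ft_force: [0.4, -0.1, 0.4]
grip_width: 0.0874
grip_force: 0.0
time: 4.43
position: [0.5839, 0.1149, 0.0601]
tool_rot: [0.035, 0.999, 0.0, -0.0]
ft_force: [0.4, 0.8, 0.2]
grip_width: 0.0415
grip_force: 0.0
pos [0.5839 0.1149 0.0601] yaw 176.0 rows [0.2971 0.0015 0.0004] turn -0.0006 n>= 2.1 tilt 0.01
```

```bash
python3 -m handwheel '[[0,0,0,0],[0,0,0,0],[0,0,0,0],[0,0,0,0],[0,0,0,0]]'
```

```text
time: 4.85
position: [0.584, 0.1149, 0.0601]
tool_rot: [0.035, 0.999, -0.0, -0.0]
ft_force: [0.4, 0.8, -0.4]
grip_width: 0.0307
grip_force: 24.1
```

```bash
python3 -m handwheel '[[0.04,0,0,0],[0.08,0,0,0],[0.12,0,0,0],[0.16,0,0,0],[0.2,0,0,0],[0.24,0,0,0],[0.28,0,0,0],[0.295,0,0,0],[0.295,0,0,0],[0.295,0,0,0],[0.295,0,0,0]]'
```

```text
time: 5.77
position: [0.4969, 0.121, 0.0602]
tool_rot: [0.035, 0.999, 0.0, 0.001]
ft_force: [0.1, -0.0, -1.8]
grip_width: 0.0302
grip_force: 24.4
```

```bash
python3 -m handwheel '[[0,0,-0.05,0],[0,0,-0.12,0],[0,0,-0.2,0],[0,0,-0.3,0],[0,0,-0.4,0],[0,0,-0.47,0],[0,0,-0.47,0],[0,0,-0.47,0]]' - 45
python3 - <<'E'
from h import *
c=cam("wrist");save(c,"w3.png")
go((.5826,-.1965,.20),156.6)
E
```

```text
time: 6.43
position: [0.497, 0.121, 0.2023]
tool_rot: [0.035, 0.999, 0.0, 0.002]
ft_force: [-0.4, -0.1, -2.2]
grip_width: 0.0301
grip_force: 44.1
pos [0.4957 0.121  0.201 ] yaw 175.99 rows [-0.3628 -1.0354  0.0033] turn 0.0539 n>= 7.9 tilt 0.01
```

View pics/w3.png

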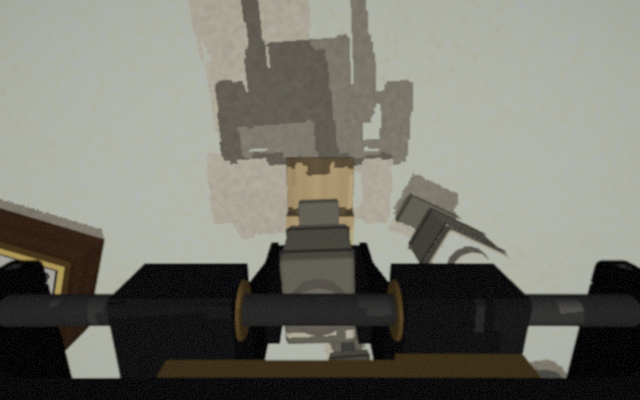

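The lamp is held upright, with its foot front edge at about (200,319). I compute the lamp's offset in the hand from that.

```bash
python3 - <<'E'
from h import *
c=cam("wrist");o=robot.get_obs();M=R.from_quat(o["tool_rot"]).as_matrix()
z=o["position"][2]-.052
p=pix2z(c,[(200,300),(200,338)],z);print(((p-o["position"])@M).round(4))
p=pix2z(c,[(227,287),(227,350)],z+.038);print(((p-o["position"])@M).round(4))
p=pix2z(c,[(248,280),(248,354)],z+.08);print(((p-o["position"])@M).round(4))
E
python3 -m handwheel '[[-0.05,-0.13,0,0.01],[-0.1,-0.26,0,0.02],[-0.14,-0.39,0,0.03],[-0.18,-0.52,0,0.04],[-0.23,-0.65,0,0.054],[-0.27,-0.78,0,0.054],[-0.32,-0.9,0,0.054],[-0.363,-1,0,0.054],[-0.363,-1,0,0.054],[-0.363,-1,0,0.054],[-0.363,-1,0,0.054]]'
python3 - <<'E'
from h import *
c=cam("wrist");save(c,"w4.png")
go((.5826,-.1965,.20),156.6)
E
```

```text
[[ 0.0185 -0.012   0.052 ]
 [ 0.0185  0.0112  0.052 ]]
[[ 0.0157 -0.0168  0.014 ]
 [ 0.0157  0.0154  0.014 ]]
[[ 0.0234 -0.0158 -0.0279]
 [ 0.0234  0.0132 -0.028 ]]
time: 7.45
position: [0.5819, -0.1849, 0.1989]
tool_rot: [0.203, 0.979, 0.001, -0.002]
ft_force: [-0.0, 0.8, -1.6]
grip_width: 0.0296
grip_force: 44.1
pos [ 0.5819 -0.1842  0.1994] yaw 156.58 rows [-0.0183 -0.0367 -0.0022] turn -0.0 n>= 0.3 tilt 0.27
```

View pics/w4.png

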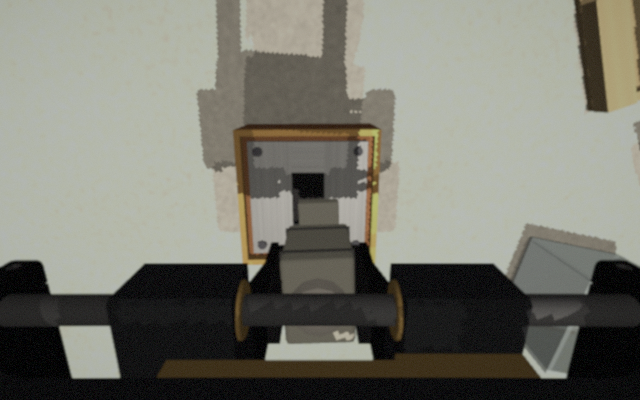

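```bash
python3 - <<'E'
from h import *
c=cam("wrist");o=robot.get_obs();M=R.from_quat(o["tool_rot"]).as_matrix();
P=np.array([.5826,-.1965,.06]);print("slot top est in tool",((P-o["position"])@M).round(4))
p=pix2z(c,[(173,292),(173,325)],.06);print("slot front edge",((p-o["position"])@M).round(4))
p=pix2z(c,[(128,235),(128,381),(262,245),(262,377)],.064);print("rim",((p-o["position"])@M).round(4))
print("w3 foot front in same: ",((pix2z(c,[(200,299),(200,338)],o["position"][2]-.052)-o["position"])@M).round(4))
E
python3 -m handwheel '[[-0.018,-0.037,0.05,0],[-0.018,-0.037,0.1,0],[-0.018,-0.037,0.15,0],[-0.018,-0.037,0.2,0],[-0.018,-0.037,0.233,0],[-0.018,-0.037,0.233,0],[-0.018,-0.037,0.233,0],[-0.018,-0.037,0.233,0]]'
python3 - <<'E'
from h import *
go((.5826,-.1965,.13),156.6)
c=cam("wrist");f=np.clip(c["frame"].astype(float)*1.5,0,255).astype(np.uint8)[60:260,210:410]
cv2.imwrite("pics/w5.png",cv2.resize(f[:,:,::-1],None,fx=3,fy=3,interpolation=cv2.INTER_CUBIC))
E
```

```text
slot top est in tool [-0.0059 -0.0114  0.1398]
slot front edge [[ 0.0169 -0.0236  0.1399]
 [ 0.0169  0.0044  0.1399]]
rim [[ 0.0548 -0.0683  0.136 ]
 [ 0.0547  0.0493  0.1361]
 [-0.0642 -0.0676  0.1356]
 [-0.0644  0.0518  0.1357]]
w3 foot front in same:  [[ 0.0197 -0.0129  0.0521]
 [ 0.0196  0.0108  0.0521]]
time: 8.22
position: [0.5845, -0.1978, 0.132]
tool_rot: [0.203, 0.979, -0.0, 0.001]
ft_force: [-0.3, 0.5, -1.0]
grip_width: 0.0296
grip_force: 44.1
pos [ 0.5845 -0.1978  0.132 ] yaw 156.61 rows [0.0075 0.0015 0.0068] turn 0.0 n>= 0.1 tilt 0.08
```

View pics/w5.png

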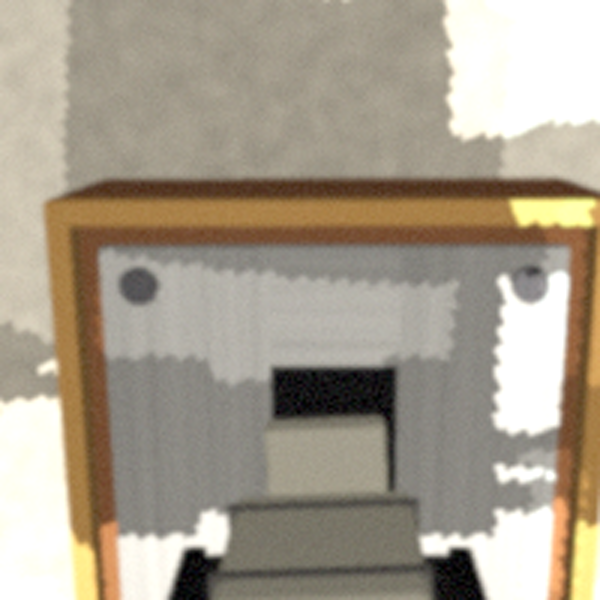

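```bash
python3 - <<'E'
from h import *
c=cam("wrist");o=robot.get_obs();M=R.from_quat(o["tool_rot"]).as_matrix()
W=lambda x,y:[60+(y-1)/3,210+(x-1)/3]
t=lambda L,z:print(((pix2z(c,[W(*a) for a in L],z)-o["position"])@M).round(4)[:,:2].tolist())
zf=o["position"][2]-.052
t([(272,367),(396,367)],.06)
t([(265,419),(386,416)],zf)
t([(264,428),(386,424)],zf)
t([(265,495),(388,490)],zf+.009)
t([(233,502),(417,500)],zf+.038)
t([(47,200)],.064)
print(o["position"],zf)
E
```

```text
[[0.0256, -0.0126], [0.0256, 0.0146]]
[[0.0199, -0.0131], [0.0205, 0.0114]]
[[0.0179, -0.0133], [0.0188, 0.0115]]
[[0.0068, -0.0128], [0.0079, 0.0116]]
[[0.0167, -0.0165], [0.017, 0.0147]]
[[0.0619, -0.0581]]
[ 0.58465375 -0.19822246  0.13240198] 0.08040197695412896
```

```bash
python3 -m handwheel '[[0.011,0.006,0,0],[0.011,0.006,0.02,0],[0.011,0.006,0.04,0],[0.011,0.006,0.06,0],[0.011,0.006,0.065,0],[0.011,0.006,0.07,0],[0.011,0.006,0.075,0],[0.011,0.006,0.075,0],[0.011,0.006,0.075,0]]'
```

```text
time: 9.07
position: [0.5817, -0.1952, 0.1087]
tool_rot: [0.203, 0.979, -0.0, 0.0]
ft_force: [0.1, -0.1, -0.9]
grip_width: 0.0299
grip_force: 44.1
```

No contact force with the foot 3 mm below the plate top, so it is entering the slot. Now I push it home in small steps.

```bash
python3 -m handwheel '[[0,0,0.01,0],[0,0,0.02,0],[0,0,0.024,0],[0,0,0.028,0],[0,0,0.032,0],[0,0,0.032,0]]'
```

```text
time: 9.57
position: [0.582, -0.1954, 0.0997]
tool_rot: [0.203, 0.979, -0.0, 0.001]
ft_force: [-1.1, 0.0, 4.3]
grip_width: 0.0299
grip_force: 44.1
```

```bash
python3 -m handwheel '[[0,0,0.005,0],[0,0,0.01,0],[0,0,0.015,0],[0,0,0.02,0],[0,0,0.025,0],[0,0,0.028,0],[0,0,0.028,0],[0,0,0.028,0]]'
```

```text
time: 10.23
position: [0.5821, -0.1954, 0.0919]
tool_rot: [0.203, 0.979, -0.0, 0.001]
ft_force: [-0.5, 0.4, 8.9]
grip_width: 0.0304
grip_force: 44.1
```

```bash
python3 -m handwheel '[[0,0,0.002,0],[0,0,0.004,0],[0,0,0.004,0],[0,0,0.004,0]]' 0 58
python3 -m handwheel '[[0,0,0,0.01],[0,0,0,0.025],[0,0,0,0.04],[0,0,0,0.055],[-0.001,0.001,0,0.07],[-0.002,0.001,0,0.085],[-0.002,0.001,0,0.1],[-0.003,0.001,0,0.115],[-0.003,0.001,0,0.12],[-0.003,0.001,0,0.12],[-0.003,0.001,0,0.12]]'
python3 - <<'E'
from h import *
o=robot.get_obs();print(o["moment"],o["q"][5]);go((.582,-.1954,.09),66.6)
E
```

```text
time: 10.57
position: [0.5821, -0.1954, 0.0909]
tool_rot: [0.203, 0.979, -0.0, 0.001]
ft_force: [-0.7, 1.1, 9.5]
grip_width: 0.0295
grip_force: 57.0
time: 11.48
position: [0.5828, -0.1955, 0.0908]
tool_rot: [0.549, 0.836, -0.0, 0.0]
ft_force: [-1.2, 1.1, 10.3]
grip_width: 0.0295
grip_force: 57.1
[0.11922919 0.41863842 0.09588306] -0.9130970038836954
pos [ 0.5828 -0.1955  0.0908] yaw 113.4 rows [ 0.0012 -0.0023  0.0028] turn 0.13 n>= 6.5 tilt 0.06
```

```bash
python3 -m handwheel '[[0,0,0,0.015],[-0.001,0,0,0.03],[-0.002,0,0,0.045],[-0.003,0.001,0,0.06],[-0.004,0.001,0,0.075],[-0.004,0.001,0,0.09],[-0.005,0.001,0,0.105],[-0.005,0.001,0,0.12],[-0.005,0.001,0,0.12],[-0.005,0.001,0,0.12],[-0.005,0.001,0,0.12]]'
python3 - <<'E'
from h import *
o=robot.get_obs();print(o["moment"],o["q"][5]);go((.582,-.1954,.09),66.6)
c=cam("wrist");save(c,"w6.png")
E
```

```text
time: 12.4
position: [0.5833, -0.1955, 0.0906]
tool_rot: [0.818, 0.575, 0.0, -0.001]
ft_force: [-1.6, 2.8, 9.2]
grip_width: 0.0299
grip_force: 57.2
[0.64068458 0.44351007 0.17541156] -0.16062261854637544
pos [ 0.5833 -0.1955  0.0906] yaw 70.2 rows [-0.0012 -0.004   0.0021] turn 0.01 n>= 0.5 tilt 0.08
```

View pics/w6.png

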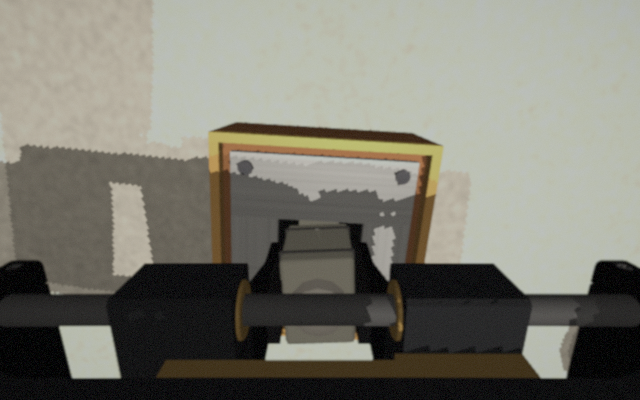

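```bash
python3 -m handwheel '[[0,0,0,0.005],[0,0,0,0.01],[0,0,0,0.015],[0,0,0,0.018],[0,0,0,0.018],[0,0,0,0.018],[0,0,0,0.018]]'
python3 - <<'E'
from h import *
o=robot.get_obs();print(o["moment"],o["q"][5]);go((.582,-.1954,.09),66.6)
E
```

```text
time: 13.03
position: [0.5833, -0.1955, 0.0906]
tool_rot: [0.849, 0.528, 0.0, -0.001]
ft_force: [-1.3, 2.7, 10.0]
grip_width: 0.0297
grip_force: 57.2
[0.6591917  0.35056052 0.26615106] -0.04755577536176781
pos [ 0.5833 -0.1955  0.0906] yaw 63.72 rows [-0.0018 -0.004   0.0021] turn -0.008 n>= 0.4 tilt 0.08
```

```bash
python3 -c "
from rig import job
print(job.hand_in())"
```

```text
the job is handed in; nothing more can be done
None
```

I handed the job in with the lamp still gripped and upright, pushed home (about 10 N on the spring) and twisted about 1.6 rad clockwise, where the twist torque rose sharply as at the stop; `hand_in()` returned no verdict.

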